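Fit the orange sanding ring to its spindle and load the sander

TASK

Slip the orange sanding ring over the post of the spindle while the spindle stands on the bench, all the way down onto its flange, and let go of it. Then pick the spindle up by its post, ring and all, and seat it upright in the round socket of the red sander, flange down on the table plate, and let go. Leave the grey ring where it is.

Things in the scene. Friction and masses are not known exactly. Their poses are not given: they have to be found in the camera images.
- ring_orange_c (a point): Centre of the orange sanding ring, the one to use: a plain rigid ring standing flat on the bench, axis (z) vertical, outer diameter 50, bore 32, height 30 mm, so the point is 15 mm above its underside; about 60 g; grip it across the outside.
- ring_grey_c (a point): Centre of the grey sanding ring, a bystander of the same size (outer diameter 50, bore 32, height 30 mm) standing flat on the bench; leave it where it is.
- spindle_c (a point): Mid-height of the loose spindle standing upright (z up), about 220 g, 90 mm tall. In mm, from below: steel foot, diameter 32 widening to 42, 18 high; dark flange, diameter 66, 6 thick, its top 21 below this point; rubber cone, diameter 28 to 16, 20 high; brass post, diameter 16, its top 45 above this point. A ring down on the flange has its centre 6 below and its top 9 above this point.
- socket (a point): Centre of the mouth of the round socket (diameter 50, 22 deep) in the red sander's flat aluminium plate, level with the plate's top, 67 above the bench; z up. The sander is fixed, 220 by 180 (all mm). A wooden fence 25 high stands on the plate 108 to 138 away along +x. With the foot in the socket and the flange resting on the plate, the spindle's point is 27 above this one.

How it is judged (in metres and radians):
On the way:
1. the orange ring is down on the spindle's flange and let go, while the spindle stands on the bench (horizontal distance between ring_orange_c and spindle_c below 0.01 m and z of ring_orange_c in the frame of spindle_c between -0.012 and -0.001 m and height (world z) of spindle_c below 0.055 m and angle between spindle_c's own z axis and vertical below 0.17 rad and contact force between the fingers and ring_orange below 0.3 N), for 0.2 s.
At the end, for the whole second after the job is handed in: The spindle is at rest, upright within 10 degrees, its foot in the sander's socket (centred within 12 mm, flange within 6 mm of the plate), with the orange ring at rest on its flange (within 5 mm in height, 10 mm sideways); the grey ring lies within 30 mm of where it was (horizontal distance between spindle_c and socket below 0.012 m and z of spindle_c in the frame of socket between 0.021 and 0.033 m and angle between spindle_c's own z axis and vertical below 0.17 rad and horizontal distance between ring_orange_c and spindle_c below 0.01 m and z of ring_orange_c in the frame of spindle_c between -0.012 and -0.001 m and linear speed of each of spindle, ring_orange below 0.02 m/s); the robot touches nothing.
It fails at once if the grey ring is moved more than 30 mm (distance of ring_grey_c from where it was at the start of the episode above 0.03 m).
It also fails if it takes over 67 s, if anything falls off the work surface, if the arm or the gripper's body presses on something with over 40 N, if the wrist force passes 120 N, or if a joint passes its speed limit or range.

ROBOT

A 6-joint arm with a two-finger parallel gripper is mounted at the origin on the work surface. World frame = base frame: x ahead of the robot, y to its left, z up, the work surface at z = 0. Lengths are in m, angles in degrees, forces in N, time in s.
With the tool pointing down it reaches from about 0.375 to 0.9 m from the base axis. Payload 3.1 kg.
Tool frame: the origin (TCP) lies at the very end of the fingers, on their centre line; the grasp point (between the pads) lies 19 mm behind it; z points along the fingers, y is the line along which they close (so a half turn about z gives the same grasp; the last joint's range is limited). The gripper opens to 87 mm and grips with 3 to 60 N. Pads are 19 mm wide; open, the fingers measure 117 mm over their backs; the gripper's body (75 mm by 190 mm) begins 51 mm behind the grasp point.
Start: joints at [53.6, 30.224, 82.088, -0, 67.689, -10.227], TCP at [0.276, 0.561, 0.223] pointing down, gripper open.
Joint ranges: [-176.69, 176.69], [-43.24, 126.21], [12.49, 139.97], [-82, 262], [0, 151.66], [-163.58, 163.58]. Speed limits (degrees/s): [159.86, 159.86, 180, 180, 180, 180].

INTERFACE

Orientations are given as a 3x3 rotation matrix whose columns are the frame's x, y, z axes.
In Python, from rig import bot, imaging gives the robot as it stands.
- The arm moves only by the tool drive_tool, never from a script. Its argument "deltas" is text: rows parted by semicolons, each of 5 numbers parted by spaces: the finger opening in mm, from 0 to 87, then the shift along the world's x, y, z in mm, then the turn about the world's z in rad. In form: jaw dx dy dz twist; .... A call has 1 to 12 rows; each row is the pose to reach, as a shift and turn from the pose commanded when the call began; what a row does not reach only later rows make up. A row lasts 1/10 s, in which the tool goes at most 50 mm and 8.59 degrees, less where a joint would pass 70% of its speed; a pose out of reach is approached as far as the arm can. A call with a gripper value outside its range is refused whole. The fingers move at their own pace and stop on an object; the grip force is fixed at half the most. Time passes only in rows, so rows that repeat a pose let the fingers close. It gives the time, the measured TCP pose, the force, the opening and the grip force at its end, in the units of the state.
- bot.read_state(): the state, without advancing time (a new reading comes with each control period).
- imaging.capture(name): name is "side" or "top" or "wrist"; returns the picture (420x560x3 uint8, red, green, blue); there is no depth.
- imaging.camera_model(name): a dict with "fx", "fy", "cx", "cy" (pixels), "T" (4x4, takes a point from camera to world coordinates). Camera axes: x right, y down, z forward; pixel columns grow to the right and rows downward; lengths in m; the calibration is good to about 2 mm. A picture is of the moment at which its call begins: read the wrist's pose just before it. camera_model takes no time and is no camera call; for the wrist camera it gives the pose at the moment of the call.
- bot.hand_in(): hands the job in; it is judged then, once.
The state is a dict: "time_s": time; "joint_positions": joint angles; "qvel": joint speeds; "tau": joint torques, N m; "position": TCP position; "tcp_rot": TCP orientation; "force": force on the tool from outside, world axes, zero at the start; "moment": the same for the moment, N m; "opening": opening from 0.0 (shut) to 1.0 (fully open); "grasp_force": force on a finger pad.
Only numpy, scipy, OpenCV 4.12 (cv2) and the standard library are available. Lean on these libraries where they do the work, as an engineer would, in place of code of your own. Each camera call takes 0.05 s, during which the arm holds its last target. There are 200 camera calls.

## Working session

There is one attempt and no reset: what is moved stays moved. The work goes in short steps, Python scripts to look and compute and a tool call to move; the robot and the scene stay as the last step left them, time stands still between calls to the robot, and variables do not carry over. Pictures are saved under pics/ and viewed, at most 10 in all, crops included, and the job is handed in when it is done.

Besides the shell and the picture viewer there is one more tool, called after "Call:" by a JSON object that holds its "op" and its "data". drive_tool: Moves the arm, as the interface text tells. Its arguments: {"type":"object","properties":{"deltas":{"type":"string"}},"required":["deltas"]}

```bash
mkdir -p pics && ls && python3 - <<'E'
from rig import bot, imaging
import cv2,numpy as np
s=bot.read_state();print(s['time_s'],s['position'],s['tcp_rot'])
for n in("top","side"):
    im=imaging.capture(n);cv2.imwrite(f"pics/{n}0.png",im[:,:,::-1]);m=imaging.camera_model(n);print(n,m['fx'],m['cx'],m['cy'],np.round(m['T'],3).tolist())
E
```

```text
pics
0.0 [0.27517416 0.56031277 0.22156757] [[-8.97469174e-01  4.41075286e-01 -1.29346957e-03]
 [ 4.41077025e-01  8.97467474e-01 -1.78624253e-03]
 [ 3.72979431e-04 -2.17361732e-03 -9.99997568e-01]]
top 497.38012191196697 283.4403509534777 197.7184957532192 [[-0.022, -0.996, 0.081, 0.437], [-1.0, 0.023, 0.004, 0.02], [-0.006, -0.081, -0.997, 1.216], [0.0, 0.0, 0.0, 1.0]]
side 510.1495388344349 278.5226827134981 219.6129366064436 [[-0.99, -0.114, 0.077, 0.468], [-0.137, 0.757, -0.639, 0.746], [0.014, -0.644, -0.765, 0.938], [0.0, 0.0, 0.0, 1.0]]
```

View pics/top0.png

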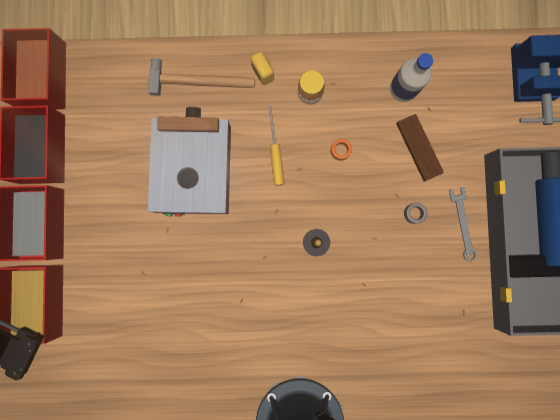

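View pics/side0.png

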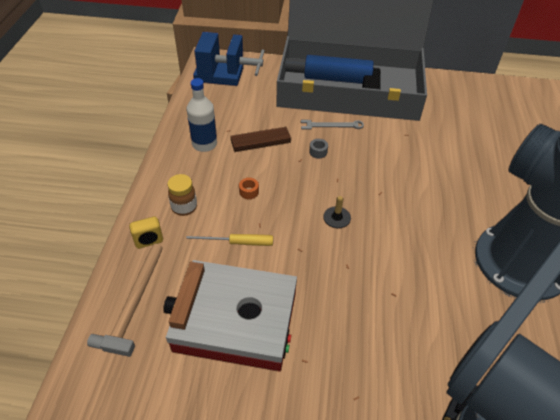

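Top view: orange ring at (342,149), grey ring (416,213), spindle (316,242) and socket (188,178). Side view: orange ring (249,188), spindle post (340,200), socket (249,307).

```bash
cat > h.py <<'E'
from rig import bot, imaging
import cv2,numpy as np
def ray(m,u,v):
    T=np.array(m['T']);d=T[:3,:3]@[(u-m['cx'])/m['fx'],(v-m['cy'])/m['fy'],1];return T[:3,3],d
def onplane(m,u,v,z):
    o,d=ray(m,u,v);return o+d*(z-o[2])/d[2]
def cross(m1,p1,m2,p2):
    o1,d1=ray(m1,*p1);o2,d2=ray(m2,*p2)
    t=np.linalg.lstsq(np.c_[d1,-d2],o2-o1,rcond=None)[0]
    a,b=o1+d1*t[0],o2+d2*t[1];return (a+b)/2,np.linalg.norm(a-b)
def blob(im,lo,hi,box):
    """largest HSV blob in box u0,v0,u1,v1, as hull (full-image pixels)"""
    u0,v0,u1,v1=box;hsv=cv2.cvtColor(im,cv2.COLOR_RGB2HSV)[v0:v1,u0:u1]
    mk=cv2.inRange(hsv,np.array(lo),np.array(hi))
    c=max(cv2.findContours(mk,cv2.RETR_EXTERNAL,cv2.CHAIN_APPROX_NONE)[0],key=cv2.contourArea)
    return cv2.convexHull(c)+np.array([u0,v0])
E
python3 - <<'E'
from h import *
I={n:cv2.imread(f"pics/{n}0.png")[:,:,::-1].copy() for n in("top","side")};M={n:imaging.camera_model(n) for n in I}
J={"ring":((2,170,90),(14,255,255),dict(top=(322,130,362,170),side=(230,170,270,205))),
"flange":((0,0,0),(180,255,85),dict(top=(295,220,340,265),side=(318,205,360,232))),
"socket":((0,0,0),(180,255,110),dict(top=(168,160,208,195),side=(228,290,270,325))),
"brass":((15,130,60),(35,255,255),dict(top=(308,232,328,252),side=(325,190,350,215)))}
Z=dict(ring=.02,flange=.024,socket=.067,brass=.09)
for k,(lo,hi,b) in J.items():
    c={}
    for n in I:
        h=blob(I[n],lo,hi,b[n]);e=cv2.minEnclosingCircle(h);mo=cv2.moments(h);c[n]=(mo['m10']/mo['m00'],mo['m01']/mo['m00'])
        print(k,n,np.round(c[n],1),cv2.boundingRect(h),onplane(M[n],*c[n],Z[k]).round(4))
    print('   cross',cross(M['top'],c['top'],M['side'],c['side']))
E
```

```text
ring top [341.3 148.4] (332, 139, 20, 20) [ 0.6511 -0.1181  0.02  ]
ring side [248.3 187.9] (239, 178, 19, 21) [ 0.6482 -0.112   0.02  ]
   cross (array([ 0.6510106 , -0.11896314,  0.01275088]), np.float64(0.002719916706924879))
flange top [317.  242.4] (311, 235, 14, 15) [ 0.425  -0.0525  0.024 ]
flange side [336.7 217.1] (324, 206, 26, 22) [ 0.4253 -0.0462  0.024 ]
   cross (array([ 0.42492711, -0.05297374,  0.01620187]), np.float64(9.457127885597234e-06))
socket top [187.2 177.8] (177, 168, 21, 21) [0.582  0.2478 0.067 ]
socket side [248.9 308.3] (237, 298, 25, 22) [0.5815 0.2497 0.067 ]
   cross (array([0.58206273, 0.24830598, 0.06462189]), np.float64(0.0004221544842252162))
brass top [317.5 242.4] (314, 239, 8, 8) [ 0.4258 -0.0496  0.09  ]
brass side [338.6 204.4] (335, 196, 8, 17) [ 0.4264 -0.0269  0.09  ]
   cross (array([ 0.42529623, -0.05127906,  0.06328184]), np.float64(0.0003905978709906562))
```

Call:
{"op": "drive_tool", "data": {"deltas": "87 345 -676 0 0.457;87 345 -676 0 0.457;87 345 -676 0 0.457;87 345 -676 0 0.457;87 345 -676 0 0.457;87 345 -676 0 0.457;87 345 -676 0 0.457;87 345 -676 0 0.457;87 345 -676 0 0.457;87 345 -676 0 0.457;87 345 -676 0 0.457;87 345 -676 0 0.457"}}

```text
time_s: 1.3
position: [0.5454, 0.0312, 0.2223]
tcp_rot: [[-1.0, 0.0, -0.001], [0.0, 1.0, 0.0], [0.001, 0.0, -1.0]]
force: [0.9, 0.4, 0.2]
opening: 1.0
grasp_force: 0.0
```

Call:
{"op": "drive_tool", "data": {"deltas": "87 75 -147 0 0;87 75 -147 0 0;87 75 -147 0 0;87 75 -147 0 0;87 75 -147 0 0;87 75 -147 0 0;87 75 -147 0 0"}}

```text
time_s: 2.0
position: [0.6188, -0.1116, 0.2223]
tcp_rot: [[-1.0, -0.002, -0.002], [-0.002, 1.0, 0.001], [0.002, 0.001, -1.0]]
force: [-0.0, 0.5, -0.2]
opening: 1.0
grasp_force: 0.0
```

```bash
python3 - <<'E'
from h import *
s=bot.read_state();m=imaging.camera_model("wrist");im=imaging.capture("wrist")
cv2.imwrite("pics/w1.png",im[:,:,::-1]);print(s['position'],np.round(m['T'],3).tolist(),m['fx'])
h=blob(im,(2,170,60),(14,255,255),(0,0,560,420));print(cv2.boundingRect(h),cv2.fitEllipse(h))
E
```

```text
[ 0.61882062 -0.11156561  0.22229137] [[-0.002, 0.957, 0.29, 0.539], [1.0, 0.002, 0.002, -0.113], [0.002, 0.29, -0.957, 0.385], [0.0, 0.0, 0.0, 1.0]] 317.8036032098185
(256, 187, 41, 44) ((276.01226806640625, 209.00973510742188), (41.06327438354492, 43.68231964111328), 1.9384441375732422)
```

View pics/w1.png

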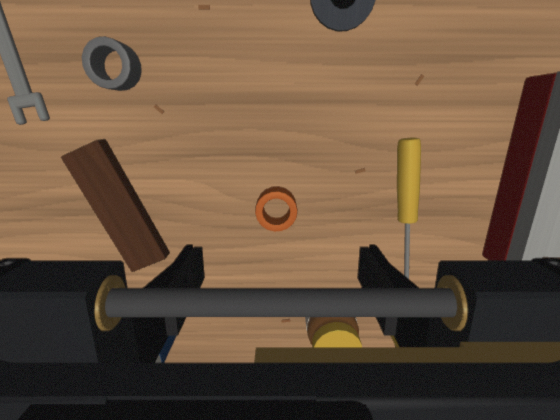

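Wrist view: the orange ring is centred at (277,209), the fingers at the bottom and the spindle at the top edge (343,10).

```bash
python3 - <<'E'
from h import *
m=imaging.camera_model("wrist");im=cv2.imread("pics/w1.png")[:,:,::-1].copy()
h=blob(im,(2,170,60),(14,255,255),(0,0,560,420));P=h[:,0]
for z in(.015,.03): print(z,onplane(m,276.2,209,z).round(4))
print([ (onplane(m,u,209,.03).round(4)) for u in (256,297)])
# bore: non-orange inside
mk=cv2.inRange(cv2.cvtColor(im,cv2.COLOR_RGB2HSV),np.array((2,170,60)),np.array((14,255,255)))
cs,hi=cv2.findContours(mk,cv2.RETR_CCOMP,cv2.CHAIN_APPROX_NONE)
for c,q in zip(cs,hi[0]):
    if cv2.contourArea(c)>100: print(q[3],cv2.boundingRect(c),cv2.fitEllipse(c)[:2])
E
```

```text
0.015 [ 0.6504 -0.1176  0.015 ]
0.03 [ 0.6459 -0.1174  0.03  ]
[array([ 0.6459, -0.141 ,  0.03  ]), array([ 0.6458, -0.0932,  0.03  ])]
-1 (256, 187, 41, 44) ((275.98785400390625, 209.1033477783203), (40.232093811035156, 42.727073669433594))
22 (262, 197, 29, 23) ((275.9747009277344, 207.97378540039062), (21.348955154418945, 26.91950225830078))
```

Call:
{"op": "drive_tool", "data": {"deltas": "87 31 -6 -50 0;87 31 -6 -100 0;87 31 -6 -150 0;87 31 -6 -190 0;87 31 -6 -205 0;87 31 -6 -214 0;87 31 -6 -214 0;87 31 -6 -214 0;45 31 -6 -214 0;45 31 -6 -214 0;45 31 -6 -214 0;45 31 -6 -214 0"}}

```text
time_s: 3.25
position: [0.6513, -0.12, 0.0092]
tcp_rot: [[-1.0, -0.0, 0.001], [-0.0, 1.0, -0.0], [-0.001, -0.0, -1.0]]
force: [0.3, -0.3, -0.4]
opening: 0.722
grasp_force: 0.0
```

Call:
{"op": "drive_tool", "data": {"deltas": "40 0 0 0 0;40 0 0 0 0;40 0 0 0 0"}}

```text
time_s: 3.55
position: [0.651, -0.1196, 0.0087]
tcp_rot: [[-1.0, -0.0, -0.0], [-0.0, 1.0, 0.0], [0.0, 0.0, -1.0]]
force: [0.2, 1.4, 2.4]
opening: 0.575
grasp_force: 30.0
```

```bash
python3 - <<'E'
from h import *
im=imaging.capture("wrist");cv2.imwrite("pics/w2.png",im[:,:,::-1])
E
```

```text
(no output)
```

View pics/w2.png

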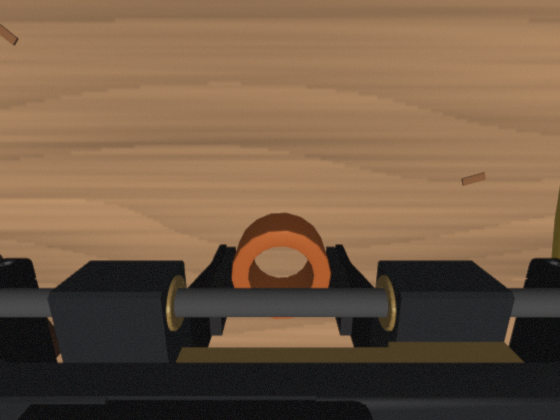

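The ring is held (50.0 mm opening): its rim spans columns 232–330 and is centred between the pads. Next I lift it and move near the spindle.

Call:
{"op": "drive_tool", "data": {"deltas": "40 0 0 40 0;40 0 0 90 0;40 -10 4 130 0;40 -50 19 150 0;40 -90 34 150 0;40 -125 47 150 0;40 -160 60 150 0;40 -175 68 150 0;40 -175 68 150 0;40 -175 68 150 0;40 -175 68 150 0;40 -175 68 150 0"}}

```text
time_s: 4.8
position: [0.4776, -0.0526, 0.1585]
tcp_rot: [[-1.0, 0.0, 0.001], [0.0, 1.0, -0.001], [-0.001, -0.001, -1.0]]
force: [-0.7, -0.7, -1.5]
opening: 0.574
grasp_force: 30.0
```

```bash
python3 - <<'E'
from h import *
s=bot.read_state();m=imaging.camera_model("wrist");im=imaging.capture("wrist");cv2.imwrite("pics/w3.png",im[:,:,::-1])
T=np.array(m['T']);print(s['position'],s['opening'],(T[:3,3]-s['position']).round(4),T[:3,:3].round(3).tolist(),m['cx'],m['cy'])
E
```

```text
[ 0.47764282 -0.05258719  0.15853591] 0.5738466583063464 [-0.0805 -0.001   0.1622] [[-0.0, 0.956, 0.293], [1.0, 0.0, -0.0], [-0.0, 0.293, -0.956]] 280.5983878370187 209.6664732214956
```

View pics/w3.png

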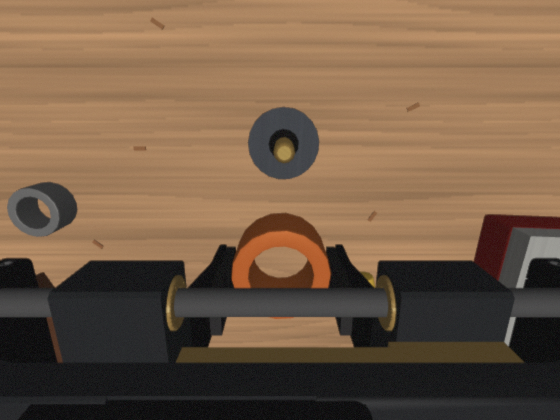

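Wrist view: ring rim centred near (281,273), spindle flange centred at (284,143), post top near (285,145).

```bash
python3 - <<'E'
from h import *
m=imaging.camera_model("wrist");im=cv2.imread("pics/w3.png")[:,:,::-1].copy();tcp=bot.read_state()['position']
h=blob(im,(0,0,0),(180,255,75),(235,95,335,190));print(cv2.boundingRect(h),cv2.fitEllipse(h)[:2]);
f=cv2.fitEllipse(h)[0];F=onplane(m,*f,.024);print('flange',F.round(4),[onplane(m,u,f[1],.024).round(4)[1] for u in(h[:,0,0].min(),h[:,0,0].max()+1)])
b=blob(im,(15,120,60),(35,255,255),(265,125,305,170));x,y,w,hh=cv2.boundingRect(b);print('brass',x,y,w,hh)
for u,v in((x,0),(x+w,0)):pass
# post top disc: near (larger) end ; print rows widths
mk=cv2.inRange(cv2.cvtColor(im,cv2.COLOR_RGB2HSV),np.array((15,120,60)),np.array((35,255,255)))[y:y+hh,x:x+w]
print([(y+i,x+int(np.where(r)[0].min()),x+int(np.where(r)[0].max())+1,int(im[y+i,(2*x+w)//2].sum())) for i,r in enumerate(mk) if r.any()])
r=im.astype(int)
# ring top rim: brightness along column 281 and bright-orange mask
br=((r[:,:,0]>170)&(r[:,:,1]<110)&(r[:,:,2]<60))
ys,xs=np.where(br[200:290,225:337]);ys+=200;xs+=225
print('rim',xs.min(),xs.max()+1,[ (v,xs[ys==v].min(),xs[ys==v].max()+1) for v in range(ys.min(),ys.max()+1,4)])
for v in(268,272,276):print(v,(onplane(m,281,v,tcp[2]+.0213)-tcp).round(4))
print(im[205:290:3,281].tolist())
E
```

```text
(249, 108, 70, 71) ((283.24920654296875, 142.7286376953125), (68.80050659179688, 70.18319702148438))
flange [ 0.4234 -0.0511  0.024 ] [np.float64(-0.0825), np.float64(-0.0183)]
brass 274 137 21 26
[(137, 283, 286, 161), (138, 280, 288, 197), (139, 278, 290, 207), (140, 277, 290, 202), (141, 276, 291, 210), (142, 276, 292, 227), (143, 276, 293, 256), (144, 275, 293, 276), (145, 275, 293, 310), (146, 275, 294, 370), (147, 274, 294, 395), (148, 274, 294, 400), (149, 274, 294, 384), (150, 274, 295, 384), (151, 274, 295, 393), (152, 274, 295, 394), (153, 274, 295, 394), (154, 274, 294, 391), (155, 275, 294, 388), (156, 275, 294, 386), (157, 276, 293, 393), (158, 276, 292, 393), (159, 277, 291, 383), (160, 278, 290, 298), (161, 280, 289, 232), (162, 283, 286, 204)]
rim 233 330 [(231, np.int64(282), np.int64(288)), (235, np.int64(262), np.int64(301)), (239, np.int64(253), np.int64(309)), (243, np.int64(249), np.int64(314)), (247, np.int64(244), np.int64(319)), (251, np.int64(240), np.int64(321)), (255, np.int64(238), np.int64(324)), (259, np.int64(237), np.int64(326)), (263, np.int64(234), np.int64(327)), (267, np.int64(234), np.int64(328)), (271, np.int64(233), np.int64(329)), (275, np.int64(233), np.int64(329)), (279, np.int64(233), np.int64(329)), (283, np.int64(234), np.int64(328))]
268 [-0.0073 -0.0009  0.0213]
272 [-0.0052 -0.0009  0.0213]
276 [-0.003  -0.0009  0.0213]
[[176, 137, 99], [173, 134, 99], [171, 133, 97], [93, 54, 33], [91, 50, 26], [91, 51, 29], [93, 51, 25], [93, 50, 27], [96, 54, 24], [193, 107, 57], [193, 107, 56], [189, 103, 53], [184, 97, 47], [179, 96, 49], [169, 125, 88], [168, 131, 96], [168, 130, 95], [172, 133, 98], [166, 130, 94], [167, 129, 95], [161, 126, 91], [165, 128, 94], [167, 130, 95], [165, 128, 93], [123, 88, 61], [89, 49, 22], [90, 48, 24], [89, 48, 22], [42, 42, 39]]
```

```bash
python3 - <<'E'
from h import *
m=imaging.camera_model("wrist");im=cv2.imread("pics/w3.png")[:,:,::-1].astype(int);tcp=bot.read_state()['position']
br=((im[:,:,0]>150)&(im[:,:,1]<115)&(im[:,:,2]<70))
P=[]
for v in range(236,282):
    xs=np.where(br[v,225:337])[0]+225;P+=[(xs.min()-.0,v+.5),(xs.max()+1,v+.5)]
for z in(.0193,.0213,.0233):
    Q=np.array([onplane(m,*p,tcp[2]+z) for p in P])[:,:2]
    A=np.c_[2*Q,np.ones(len(Q))];c=np.linalg.lstsq(A,(Q**2).sum(1),rcond=None)[0]
    print(z,'centre-tcp',(c[:2]-tcp[:2]).round(4),'r',np.sqrt(c[2]+c[0]**2+c[1]**2).round(4),'abs',c[:2].round(4))
print('post',onplane(m,284.5,152.3,.09).round(4))
E
```

```text
0.0193 centre-tcp [-0.0013 -0.0009] r 0.0245 abs [ 0.476  -0.0533]
0.0213 centre-tcp [-0.0024 -0.0009] r 0.0241 abs [ 0.4749 -0.0533]
0.0233 centre-tcp [-0.0035 -0.0009] r 0.0238 abs [ 0.4738 -0.0533]
post [ 0.4243 -0.0507  0.09  ]
```

Call:
{"op": "drive_tool", "data": {"deltas": "40 -30 1 0 0;40 -51 2 0 0;40 -51 2 -10 0;40 -51 2 -10 0;40 -51 2 -30 0;40 -51 2 -50 0;40 -51 2 -70 0;40 -51 2 -85 0;40 -51 2 -95 0;40 -51 2 -105 0;40 -51 2 -105 0;40 -51 2 -105 0"}}

```text
time_s: 6.05
position: [0.4255, -0.0499, 0.0536]
tcp_rot: [[-1.0, -0.0, 0.0], [-0.0, 1.0, -0.0], [-0.0, -0.0, -1.0]]
force: [0.3, 0.2, 0.5]
opening: 0.568
grasp_force: 30.0
```

```bash
python3 - <<'E'
from h import *
im=imaging.capture("wrist");im2=imaging.capture("side")[150:260,270:410]
b=np.zeros((420,800,3),np.uint8);b[:,:500]=im[:,30:530];b[:236,500:]=cv2.resize(im2,(300,236),interpolation=cv2.INTER_CUBIC)
cv2.imwrite("pics/w4.png",b[:,:,::-1])
E
```

```text
(no output)
```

View pics/w4.png

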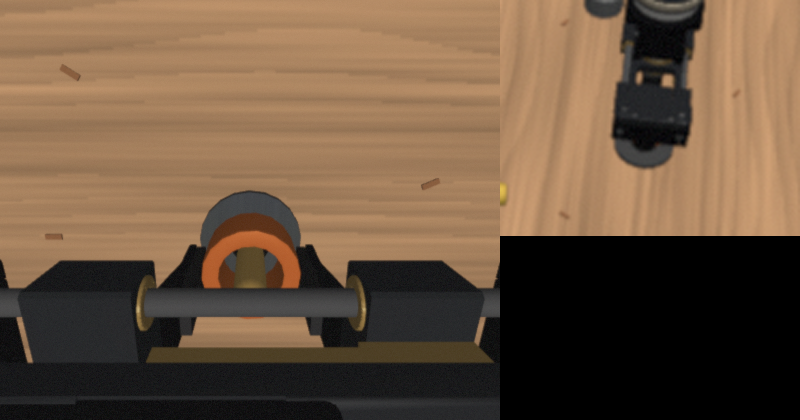

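The post (column 250 of the crop) stands centred in the ring's bore, with the flange just below. I keep lowering.

Call:
{"op": "drive_tool", "data": {"deltas": "40 0 0 -5 0;40 0 0 -10 0;40 0 0 -14 0;40 0 0 -17 0;40 0 0 -19 0;40 0 0 -19 0;40 0 0 -19 0"}}

```text
time_s: 6.85
position: [0.425, -0.0498, 0.0345]
tcp_rot: [[-1.0, -0.0, -0.0], [-0.0, 1.0, 0.0], [0.0, 0.0, -1.0]]
force: [-0.5, -0.5, -0.7]
opening: 0.573
grasp_force: 30.0
```

Call:
{"op": "drive_tool", "data": {"deltas": "40 0 0 -1 0;40 0 0 -1 0;40 0 0 -2 0;40 0 0 -2 0;40 0 0 -2 0"}}

```text
time_s: 7.35
position: [0.4252, -0.0498, 0.0326]
tcp_rot: [[-1.0, -0.0, 0.0], [-0.0, 1.0, -0.0], [-0.0, -0.0, -1.0]]
force: [-0.2, -0.4, 0.5]
opening: 0.575
grasp_force: 30.0
```

Call:
{"op": "drive_tool", "data": {"deltas": "60 0 0 0 0;60 0 0 0 0;75 0 0 0 0;87 0 0 0 0;87 0 0 0 0;87 0 0 0 0;87 0 0 0 0;87 0 0 20 0;87 0 0 60 0;87 0 0 100 0;87 20 0 125 0;87 20 0 125 0"}}

```text
time_s: 8.55
position: [0.4501, -0.0513, 0.1612]
tcp_rot: [[-1.0, -0.001, 0.012], [-0.001, 1.0, -0.004], [-0.012, -0.004, -1.0]]
force: [0.9, 0.5, 0.2]
opening: 1.0
grasp_force: 0.0
```

Call:
{"op": "drive_tool", "data": {"deltas": "87 20 0 0 0;87 20 0 0 0;87 20 0 0 0"}}

```text
time_s: 8.85
position: [0.4636, -0.0494, 0.1565]
tcp_rot: [[-1.0, -0.001, -0.003], [-0.001, 1.0, 0.001], [0.003, 0.001, -1.0]]
force: [0.4, -0.4, -0.8]
opening: 1.004
grasp_force: 0.0
```

```bash
python3 - <<'E'
from h import *
s=bot.read_state();m=imaging.camera_model("wrist");im=imaging.capture("wrist");cv2.imwrite("pics/w5.png",im[:,:,::-1]);print(s['position'])
mk=cv2.inRange(cv2.cvtColor(im,cv2.COLOR_RGB2HSV),np.array((2,170,60)),np.array((14,255,255)))
h=blob(im,(2,170,60),(14,255,255),(150,50,400,255));print('ring',cv2.boundingRect(h))
h=blob(im,(15,120,60),(35,255,255),(200,60,360,255));x,y,w,hh=cv2.boundingRect(h);print('brass',x,y,w,hh)
E
```

```text
[ 0.46363922 -0.04939161  0.15651659]
ring (251, 132, 59, 59)
brass 269 155 21 28
```

View pics/w5.png

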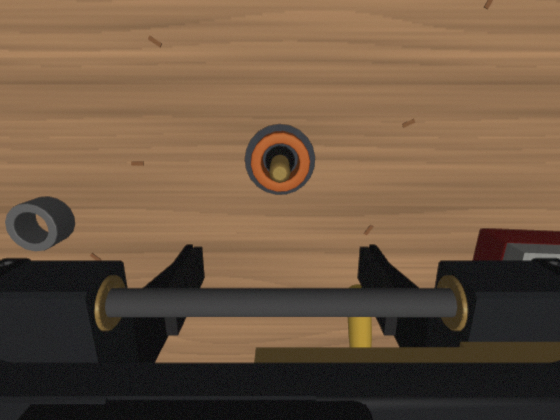

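Wrist view: the orange ring lies flat and concentric on the flange, centred at (280,160), with the post top near (279.5,173).

```bash
python3 - <<'E'
from h import *
m=imaging.camera_model("wrist");s=bot.read_state();print(s['position'])
print((onplane(m,279.5,172.7,.09)-s['position']).round(4),'flange',(onplane(m,279.8,159.7,.024)-s['position']).round(4))
print('ringc',onplane(m,280.5,161.5,.05).round(4))
E
```

```text
[ 0.46316056 -0.04927449  0.1564572 ]
[-0.0388 -0.0018 -0.0665] flange [-0.0392 -0.0016 -0.1325]
ringc [ 0.4219 -0.0503  0.05  ]
```

Call:
{"op": "drive_tool", "data": {"deltas": "87 -20 0 0 0;87 -38 -1 0 0;87 -38 -1 -15 0;87 -38 -1 -50 0;87 -38 -1 -80 0;87 -38 -1 -95 0;87 -38 -1 -95 0;87 -38 -1 -95 0;50 -38 -1 -95 0;30 -38 -1 -95 0;10 -38 -1 -95 0;10 -38 -1 -95 0"}}

```text
time_s: 10.1
position: [0.4274, -0.0509, 0.0631]
tcp_rot: [[-1.0, -0.0, 0.001], [-0.0, 1.0, -0.0], [-0.001, -0.0, -1.0]]
force: [0.1, 0.8, 0.2]
opening: 0.723
grasp_force: 0.0
```

Call:
{"op": "drive_tool", "data": {"deltas": "10 0 0 0 0;10 0 0 0 0;10 0 0 0 0;10 0 0 0 0;10 0 0 0 0;10 0 0 0 0"}}

```text
time_s: 10.7
position: [0.427, -0.0507, 0.0625]
tcp_rot: [[-1.0, -0.0, -0.0], [-0.0, 1.0, 0.0], [0.0, 0.0, -1.0]]
force: [-0.3, 2.2, 1.6]
opening: 0.181
grasp_force: 11.8
```

Call:
{"op": "drive_tool", "data": {"deltas": "10 0 0 0 0;10 0 0 3 0;10 0 0 10 0;10 0 0 30 0;10 0 0 60 0;10 0 0 100 0;10 0 0 130 0;10 15 20 150 0;10 35 50 150 0;10 60 85 150 0;10 85 120 150 0;10 110 155 150 0"}}

```text
time_s: 11.9
position: [0.537, 0.1056, 0.2128]
tcp_rot: [[-1.0, -0.0, -0.001], [-0.0, 1.0, -0.0], [0.001, -0.0, -1.0]]
force: [-0.1, -1.7, -3.2]
opening: 0.176
grasp_force: 30.0
```

Call:
{"op": "drive_tool", "data": {"deltas": "10 25 35 0 0;10 50 70 0 0;10 75 105 0 0;10 90 130 0 0;10 100 143 0 0;10 104 148 0 0;10 104 148 0 0;10 104 148 0 0;10 104 148 0 0"}}

```text
time_s: 12.8
position: [0.6403, 0.251, 0.2126]
tcp_rot: [[-1.0, 0.001, -0.001], [0.001, 1.0, -0.001], [0.001, -0.001, -1.0]]
force: [0.7, 0.0, -2.5]
opening: 0.175
grasp_force: 30.0
```

```bash
python3 - <<'E'
from h import *
s=bot.read_state();im=imaging.capture("wrist");im2=imaging.capture("side");cv2.imwrite("pics/w6.png",im[:,:,::-1]);cv2.imwrite("pics/s6.png",im2[:,:,::-1]);print(s['position'],s['opening'],s['grasp_force'])
E
```

```text
[0.64028083 0.25099462 0.21255768] 0.17478499269357456 29.99760496507387
```

View pics/w6.png

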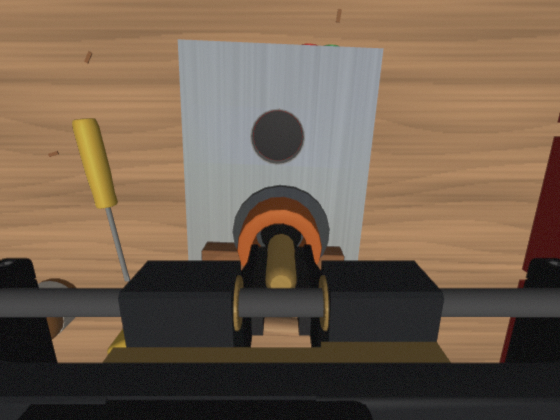

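Wrist view: socket centred at (277.5,136), held flange spanning columns 234–330 with its top edge at row 186, and the ring on it upright.

```bash
python3 - <<'E'
from h import *
m=imaging.camera_model("wrist");s=bot.read_state();t=s['position'];im=cv2.imread("pics/w6.png")[:,:,::-1].copy()
h=blob(im,(0,0,0),(180,255,115),(245,100,312,172));e=cv2.fitEllipse(h);print('socket',cv2.boundingRect(h),e[:2]);S=onplane(m,*e[0],.067)
d=.025*0;print(S.round(4),[onplane(m,u,e[0][1],.067)[1].round(4) for u in (h[:,0,0].min(),h[:,0,0].max()+1)])
hsv=cv2.cvtColor(im,cv2.COLOR_RGB2HSV);mk=(hsv[:,:,2]<100)
P=[]
for v in range(192,236,2):
    xs=np.where(mk[v,228:336])[0]+228;P+=[(xs.min(),v+.5),(xs.max()+1,v+.5)]
print(P[::6],P[1::6])
for z in(.171,.174,.177):
    Q=np.array([onplane(m,*p,z+t[2]-.2126) for p in P])[:,:2];c=np.linalg.lstsq(np.c_[2*Q,np.ones(len(Q))],(Q**2).sum(1),rcond=None)[0]
    print(z,'flange-tcp',(c[:2]-t[:2]).round(4),'r',np.sqrt(c[2]+c[0]**2+c[1]**2).round(4),'shift',(S[:2]-c[:2]).round(4))
E
```

```text
socket (251, 109, 53, 55) ((277.0838317871094, 136.20318603515625), (52.712974548339844, 54.17243576049805))
[0.5815 0.2469 0.067 ] [np.float64(0.2222), np.float64(0.2724)]
[(np.int64(255), 192.5), (np.int64(248), 198.5), (np.int64(242), 204.5), (np.int64(239), 210.5), (np.int64(236), 216.5), (np.int64(234), 222.5), (np.int64(233), 228.5), (np.int64(233), 234.5)] [(np.int64(308), 192.5), (np.int64(314), 198.5), (np.int64(320), 204.5), (np.int64(324), 210.5), (np.int64(327), 216.5), (np.int64(328), 222.5), (np.int64(329), 228.5), (np.int64(329), 234.5)]
0.171 flange-tcp [-0.0018 -0.0006] r 0.0328 shift [-0.0574 -0.0037]
0.174 flange-tcp [-0.0029 -0.0006] r 0.0323 shift [-0.0562 -0.0037]
0.177 flange-tcp [-0.0041 -0.0006] r 0.0318 shift [-0.0551 -0.0037]
```

Call:
{"op": "drive_tool", "data": {"deltas": "10 -30 -2 0 0;10 -57 -4 0 0;10 -57 -4 0 0;10 -57 -4 -20 0;10 -57 -4 -45 0;10 -57 -4 -65 0;10 -57 -4 -75 0;10 -57 -4 -82 0;10 -57 -4 -88 0;10 -57 -4 -92 0;10 -57 -4 -95 0;10 -57 -4 -95 0"}}

```text
time_s: 14.1
position: [0.5841, 0.2482, 0.1176]
tcp_rot: [[-1.0, -0.0, 0.0], [-0.0, 1.0, 0.0], [-0.0, 0.0, -1.0]]
force: [0.6, -0.2, -3.5]
opening: 0.168
grasp_force: 30.0
```

Call:
{"op": "drive_tool", "data": {"deltas": "10 0 0 0 0;10 0 0 -2 0;10 0 0 -4 0;10 0 0 -5 0;10 0 0 -5 0;10 0 0 -5 0"}}

```text
time_s: 14.7
position: [0.584, 0.2482, 0.1125]
tcp_rot: [[-1.0, -0.0, -0.0], [-0.0, 1.0, -0.0], [0.0, -0.0, -1.0]]
force: [-0.5, -0.1, -3.3]
opening: 0.175
grasp_force: 30.0
```

Call:
{"op": "drive_tool", "data": {"deltas": "10 0 0 -1 0;10 0 0 -1 0;10 0 0 -1 0"}}

```text
time_s: 15.0
position: [0.5841, 0.2482, 0.1116]
tcp_rot: [[-1.0, -0.0, 0.0], [-0.0, 1.0, 0.0], [-0.0, 0.0, -1.0]]
force: [0.7, 0.5, -3.5]
opening: 0.176
grasp_force: 30.0
```

Call:
{"op": "drive_tool", "data": {"deltas": "10 0 0 -0.7 0;10 0 0 -0.7 0;10 0 0 -0.7 0"}}

```text
time_s: 15.3
position: [0.5842, 0.2483, 0.1115]
tcp_rot: [[-1.0, -0.0, 0.001], [-0.0, 1.0, 0.0], [-0.001, 0.0, -1.0]]
force: [-1.0, -0.5, 2.8]
opening: 0.171
grasp_force: 30.0
```

Contact: the plate is carrying the load. I release and retreat.

Call:
{"op": "drive_tool", "data": {"deltas": "20 0 0 0 0;25 0 0 0 0;40 0 0 0 0;60 0 0 0 0;60 0 0 0 0;60 0 0 0 0;60 0 0 20 0;60 0 0 50 0;60 0 0 90 0;60 40 0 110 0;60 40 0 110 0;60 40 0 110 0"}}

```text
time_s: 16.5
position: [0.6248, 0.2481, 0.2213]
tcp_rot: [[-1.0, 0.0, 0.001], [0.0, 1.0, 0.0], [-0.001, 0.0, -1.0]]
force: [0.2, -1.4, -0.3]
opening: 0.69
grasp_force: 0.0
```

```bash
python3 - <<'E'
from h import *
m=imaging.camera_model("wrist");im=imaging.capture("wrist");im2=imaging.capture("side")[230:380,170:310]
b=np.zeros((420,800,3),np.uint8);b[:,:480]=im[:,40:520];b[:343,480:]=cv2.resize(im2,(320,343),interpolation=cv2.INTER_CUBIC)
cv2.imwrite("pics/w7.png",b[:,:,::-1])
h=blob(im,(0,0,0),(180,255,95),(225,80,340,235));e=cv2.fitEllipse(h);print(cv2.boundingRect(h),e[:2],onplane(m,*e[0],.073).round(4),bot.read_state()['position'])
E
```

```text
(248, 119, 67, 67) ((280.72552490234375, 152.01947021484375), (66.6989517211914, 67.31805419921875)) [0.581  0.2472 0.073 ] [0.62252602 0.24799333 0.21950225]
```

View pics/w7.png

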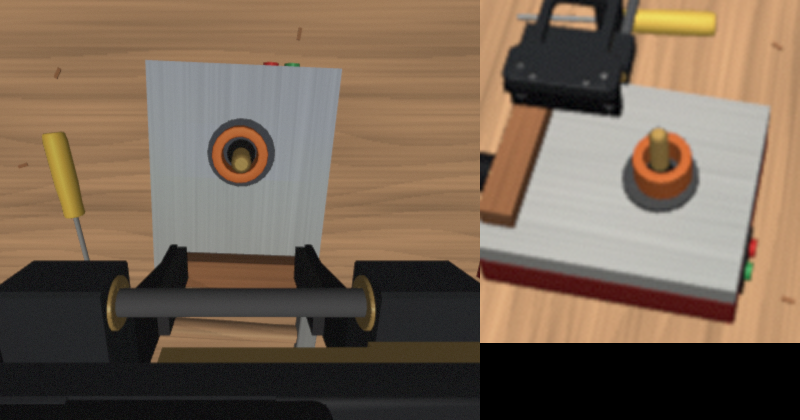

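The spindle stands upright in the socket, its flange centred at (241,152) of the left crop. That measures (0.581, 0.247), within 1 mm of the socket. The ring is flat on the flange and the robot is clear.

```bash
python3 -c "
from rig import bot
print(bot.hand_in())"
```

```text
the job is handed in; nothing more can be done
None
```

The job is handed in at about 16.6 s: the orange ring is on the spindle's flange, the spindle is seated upright about 1 mm from the socket's centre, the gripper is clear, and the arm never went near the grey ring; no verdict was returned.

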